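# Set the pouch sealer's gated programme lever

## Task

On the pouch sealer, push the programme lever out of its unmarked parking slot, through the H-shaped gate, fully home into the slot marked by the raised cross, and leave it there. Push its knob with the outside of the fingers only: do not take it between the fingers, do not force it, and do not run it into the slot marked by the bar or the one marked by the disc. Leave the bottle, the beaker and the cardboard box where they stand.

Things in the scene. Friction and masses are not known exactly. Their poses are not given: they have to be found in the camera images.
- sealer: White pouch sealer, fixed. Origin on the worktop under the centre of its lever panel; x points away from the robot at yaw 0, y left, z up. Panel: casing 190 (x) by 170 (y) mm centred on the origin, flat top at z = 105 mm. To its right (y = -85 to -295 mm) is the lower sealing part (top z = 76) with a sealing bar to z = 94 and a film roll on a holder, top at z = 165 mm.
- gate (a point): Centre of the H gate, sealer frame (0, 0, 113) mm, top of an aluminium plate 82 by 76 mm. Two slots along x, at y = +21 (left) and -21 mm (right), joined at x = 0 by a crossway along y: four slot ends, far/near left/right. Tongues stop the shaft elsewhere; it has 4 mm play along x in the crossway, 2 mm sideways in the slots. The lever starts in the far left slot, which has no mark.
- lever_fore (a joint): Tilt of the lever along the sealer's x axis (rad): 0 = in the crossway, +0.32 = fully home in a far slot (away from the robot), -0.32 = fully home in a near slot; starts at 0.20 to 0.32. No spring or detent; stays where it is left (friction about 1.6 N at the knob).
- lever_side (a joint): Tilt of the lever along the sealer's y axis (rad): +0.27 = in line with the left slots, -0.27 = with the right slots (stops there). Changes only while lever_fore is near 0 (within about 0.04). No spring or detent; stays where it is left (friction about 1.6 N at the knob).
- knob (a point): Centre of the lever's black cylindrical knob, 30 mm diameter, 40 mm high, on a 10 mm shaft; z axis up along the shaft. The lever pivots at (0, 0, 35) mm of the sealer's frame. Knob centre there: x = 122 cos(side) sin(fore), y = 122 sin(side), z = 35 + 122 cos(side) cos(fore) mm: x = +-37, y = +-33, z = 147 in the slot ends; x = 0, z = 153 to 157 in the crossway.
- mark_cross: Fixed raised plus-shaped mark (two bars 30 by 9 mm crossed, 3 mm high, dark steel) on the panel beyond the end of the slot to choose. Origin: underside centre. The three marks sit at x = +-60, y = +-34, z = 105 mm of the sealer's frame, each beyond one slot end; which is at far right, near left or near right changes.
- mark_bar: Fixed raised straight bar mark, 32 (along the sealer's y) by 9 mm, 3 mm high, dark steel, beyond the end of another slot. Origin at its underside centre.
- mark_disc: Fixed raised round mark, 28 mm diameter, 3 mm high, dark steel, beyond the end of another slot. Origin at its underside centre.
- bottle: Loose white bottle with a blue label, 60 mm diameter, 145 mm tall, left of the sealer; origin at the centre of its underside. To be left alone.
- beaker: Loose open steel beaker, 72 mm diameter, 85 mm tall, beyond and left of the sealer; origin at the centre of its underside. To be left alone.
- pouch_box: Loose cardboard box 70 by 140 by 45 mm on the worktop beyond the sealer; origin at the centre of its underside. To be left alone.

How it is judged:
By the outcome, as a careful person would: the job done as asked, in the order asked, and still so for the second after the job is handed in, with the robot touching nothing.
It also fails if it takes over 58 s, if anything falls off the work surface, if the arm or the gripper's body presses on something with over 40 N, if the wrist force passes 120 N, or if a joint passes its speed limit or range.

## Robot

A 6-joint arm with a two-finger parallel gripper is mounted at the origin on the work surface. World frame = base frame: x ahead of the robot, y to its left, z up, the work surface at z = 0. Lengths are in m, angles in rad, forces in N, time in s.
With the tool pointing down it reaches from about 0.3 to 0.825 m from the base axis. Payload 5.4 kg.
Tool frame: the origin (TCP) lies at the very end of the fingers, on their centre line; the grasp point (between the pads) lies 19 mm behind it; z points along the fingers, y is the line along which they close (so a half turn about z gives the same grasp; the last joint's range is limited). The gripper opens to 92 mm and grips with 3 to 60 N. Pads are 20 mm wide; open, the fingers measure 128 mm over their backs; the gripper's body (75 mm by 189 mm) begins 69 mm behind the grasp point.
Start: joints at [1.06, 0.158, 1.597, -0, 1.386, -0.21], TCP at [0.17, 0.549, 0.188] pointing down, gripper open.
Joint ranges: [-2.91, 2.91], [-0.94, 2.29], [0.18, 2.7], [-1.29, 4.43], [0.17, 2.64], [-3, 3]. Speed limits (rad/s): [2.57, 2.57, 3.14, 3.14, 3.14, 3.14].

## Interface

Orientations are given as a rotation vector (axis times angle).
In Python, from workcell import bot gives the robot as it stands. Calls block until the motion is done:
- bot.goto(position, orientation): joint-space move of the TCP to a pose.
- bot.line_to(position, rot=None, max_speed=0.15): straight line of the TCP; rot=None keeps the orientation; max_speed is the mean speed in m/s.
- bot.set_joints(angles): joint-space move.
- bot.set_gripper(opening, newtons=None): opening from 0.0 (shut) to 1.0 (fully open); newtons is the grip in N (None keeps the last); returns when the fingers have stopped.
- bot.hold(seconds).
- bot.inverse_kinematics(position, orientation): joint angles nearest the present ones, or None.
- bot.read_camera(name): name is "scene" or "side" or "wrist"; returns a dict with "pixels" (400x640x3 uint8, blue, green, red), "fx", "fy", "cx", "cy" (pixels), "k1" (the pictures are not rectified: a ray, as slopes to the right and down, at radius r is drawn at 1 + k1 r^2 times it, then the intrinsics apply), "R" (3x3) and "t" (3): a world point X has camera coordinates R X + t. Camera axes: x right, y down, z forward; pixel columns grow to the right and rows downward; lengths in m; the calibration is good to about 2 mm. A picture is of the moment at which its call begins. There is no depth.
A pose or a line that the arm cannot do raises bot.MotionError and nothing moves.
- bot.job_done(): hands the job in; it is judged then, once.
Readings, each from a call of its own:
- bot.current_clock(): time.
- bot.current_joints(): joint angles.
- bot.current_joint_vel(): joint speeds.
- bot.current_effort(): joint torques, N m.
- bot.current_ee_pos(): TCP position.
- bot.current_tool_rot(): TCP orientation.
- bot.current_contact_force(): force on the tool from outside, world axes, zero at the start.
- bot.current_ft_torque(): the same for the moment, N m.
- bot.current_opening(): opening from 0.0 (shut) to 1.0 (fully open).
- bot.current_grip_force(): force on a finger pad.
Only numpy, scipy, OpenCV 4.12 (cv2) and the standard library are available. Lean on these libraries where they do the work, as an engineer would, in place of code of your own. Each camera call takes 0.05 s, during which the arm holds its last target. There are 200 camera calls.

## Working session

There is one attempt and no reset: what is moved stays moved. The work goes in short steps, each a Python script; the robot and the scene stay as the last script left them, time stands still between calls to the robot, and variables do not carry over. Pictures are saved under pics/ and viewed, at most 10 in all, crops included, and the job is handed in when it is done.

```bash
mkdir -p pics; ls
python3 - <<'E'
from workcell import bot
import cv2, pickle
d={n:bot.read_camera(n) for n in("scene","side","wrist")}
pickle.dump(d,open('d0.pkl','wb'))
for n in d: cv2.imwrite(f'pics/{n}0.png',d[n]['pixels']); print(n,d[n]['fx'],d[n]['k1'],-d[n]['R'].T@d[n]['t'])
print(bot.current_clock())
E
```

```text
pics
scene 448.18913309208017 -0.10875224644051294 [1.10142615 0.61816183 0.90934148]
side 409.4657438362814 -0.10794848525215418 [ 0.45192128 -0.48238418  0.589879  ]
wrist 332.2401240308027 -0.020282633382408086 [0.0998459  0.57059799 0.38286207]
0.15
```

View pics/scene0.png

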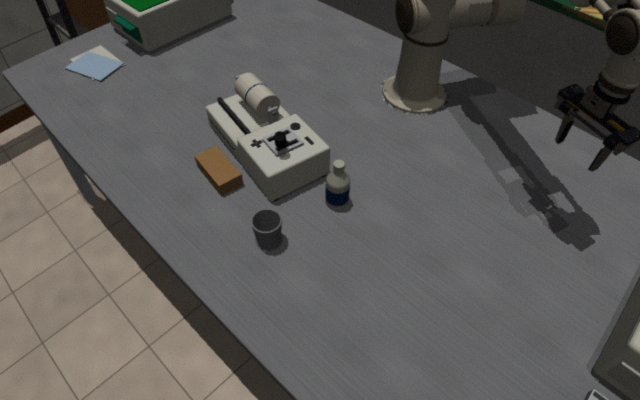

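View pics/side0.png

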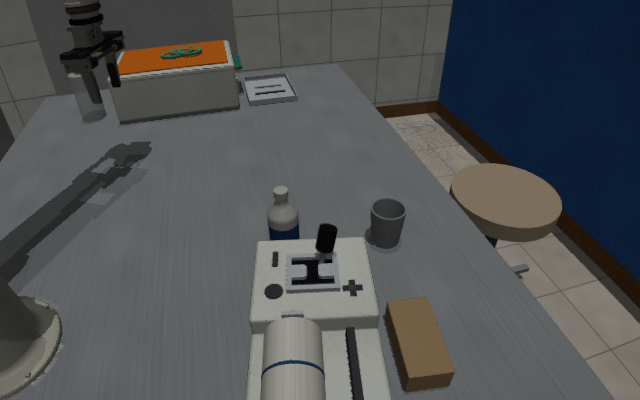

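The side view shows the cross mark at (352,288), which is far right. The disc is near right at (273,291), the bar is near left at (275,259), and the lever knob is far left at (326,238). In the scene view the sealer panel is around (285,150). Next I'll crop both for exact pixels.

Run:
```python
import pickle,cv2,numpy as np
d=pickle.load(open('d0.pkl','rb'))
a=cv2.resize(d['side']['pixels'][220:330,240:390],None,fx=5,fy=5,interpolation=cv2.INTER_CUBIC)
b=cv2.resize(d['scene']['pixels'][90:200,200:350],None,fx=5,fy=5,interpolation=cv2.INTER_CUBIC)
cv2.imwrite('pics/a.png',a);cv2.imwrite('pics/b.png',b)
```

```text
(no output)
```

View pics/a.png

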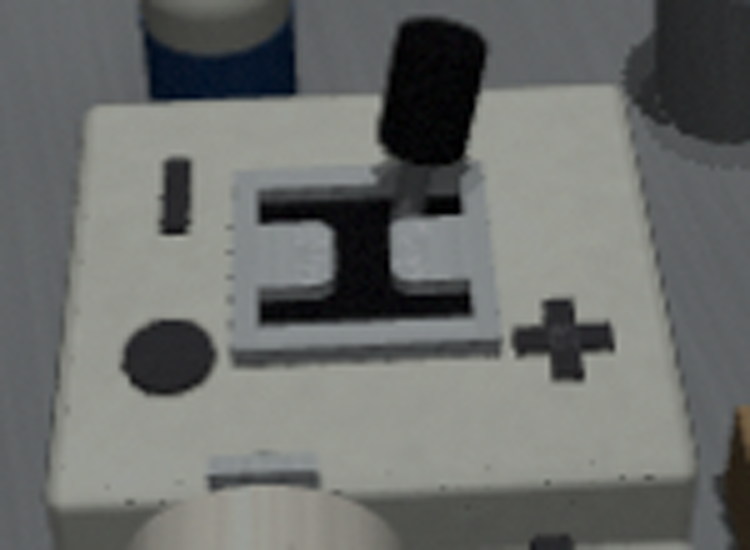

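View pics/b.png

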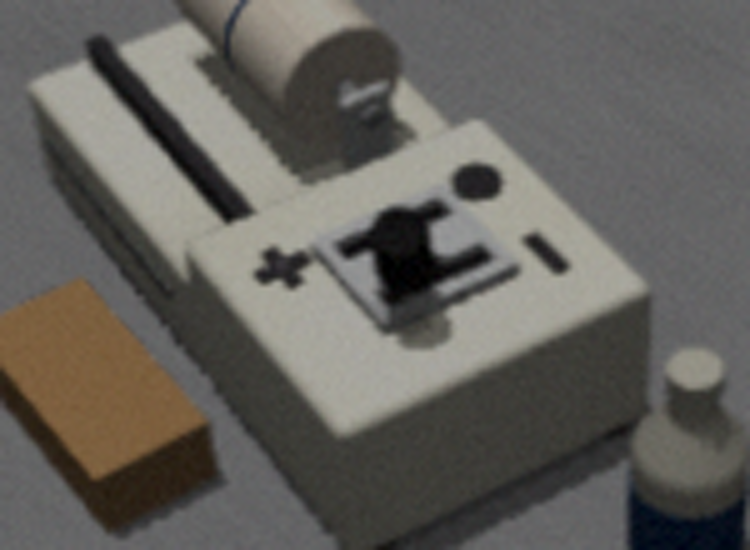

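```bash
cat > h.py <<'E'
import numpy as np,pickle,cv2
from scipy.optimize import least_squares
from workcell import bot
def proj(c,X):
    p=np.atleast_2d(X)@c['R'].T+c['t']; s=p[:,:2]/p[:,2:]; s=s*(1+c['k1']*(s**2).sum(1,keepdims=True))
    return s*[c['fx'],c['fy']]+[c['cx'],c['cy']]
def S2W(p,P):
    P=np.atleast_2d(P); c,s=np.cos(p[2]),np.sin(p[2])
    return P@np.array([[c,s,0],[-s,c,0],[0,0,1]])+[p[0],p[1],p[3] if len(p)>3 else 0]
def knob(f,s,h=0):
    L=.122+h; return np.array([L*np.cos(s)*np.sin(f),L*np.sin(s),.035+L*np.cos(s)*np.cos(f)])
E
python3 - <<'E'
from h import *
d=pickle.load(open('d0.pkl','rb'))
un=lambda q,o:(np.array(q)+.5)/5-.5+o
M=[[-.06,.034,.108],[-.06,-.034,.108],[.06,-.034,.108]]
C=[[-.095,.085,.105],[.095,.085,.105],[.095,-.085,.105],[-.095,-.085,.105]]
Pl=[[-.041,.038,.113],[.041,.038,.113],[-.041,-.038,.113],[.041,-.038,.113]]
A=un([[176,196],[169,357],[563,340],[90,108],[618,88],[690,480],[52,503],[237,170],[480,165],[232,350],[500,341]],[240,220])
B=un([[547,253],[478,182],[282,267],[650,293],[340,435],[190,245],[480,122]],[200,90])
f=lambda p:np.r_[(proj(d['side'],S2W(p,M+C+Pl))-A).ravel(),(proj(d['scene'],S2W(p,M+C))-B).ravel()]
for free in (0,1):
    r=least_squares(lambda q:f(q if free else [*q,0]),[.5,-.1,0]+[0]*free,loss='soft_l1')
    print(r.x,np.round(f(r.x if free else [*r.x,0]).reshape(-1,2),1).tolist())
    if not free: np.save('p.npy',r.x)
p=np.load('p.npy')
k=un([432,90],[240,220]); g=lambda q:(proj(d['side'],S2W(p,knob(q[0],.27)))-k).ravel()
r=least_squares(g,[.25]);print('fore',r.x,g(r.x))
# loose-object base spots by z plane: 
def ray(c,uv,z):
    s=cv2.undistortPoints(np.array([[uv]],float),np.array([[c['fx'],0,c['cx']],[0,c['fy'],c['cy']],[0,0,1]]),np.array([c['k1'],0,0,0]))[0,0]
    v=c['R'].T@[*s,1]; o=-c['R'].T@c['t']; return o+v*(z-o[2])/v[2]
print('bottle cap',ray(d['side'],[281,190],.145),ray(d['scene'],[339,164],.145))
print(bot.current_tool_rot(),bot.current_ee_pos(),bot.current_opening(),bot.current_contact_force())
E
```

```text
[ 0.54500491 -0.04917573 -0.20722645] [[0.1, -0.8], [-0.4, -0.8], [0.0, -0.4], [-1.4, -2.3], [1.8, -2.2], [2.5, -0.9], [-2.9, -0.1], [-0.6, 0.1], [0.7, -0.7], [-0.7, 0.1], [0.4, -0.2], [-0.8, -1.6], [-0.7, -1.6], [-0.5, -1.7], [0.7, -2.6], [-1.2, -1.2], [-2.8, -2.4], [-0.1, -3.3]]
[ 0.54565924 -0.04589932 -0.20661075 -0.00529675] [[0.4, 0.1], [0.0, -0.2], [-0.4, 0.1], [-0.9, -1.3], [1.3, -1.3], [1.8, -0.5], [-2.2, 0.3], [-0.4, 1.0], [0.5, 0.1], [-0.4, 0.7], [0.2, 0.3], [-0.0, 0.6], [0.0, 0.6], [0.3, 0.5], [1.4, -0.4], [-0.3, 1.1], [-2.0, -0.2], [0.6, -1.2]]
fore [0.20307429] [-0.03298032  0.2862259 ]
bottle cap [0.52956743 0.1302888  0.145     ] [0.53247464 0.13961821 0.145     ]
[-4.70616875e-01 -3.10564387e+00  2.12922904e-03] [0.17012623 0.54871293 0.18685028] 1.0006723054247406 [-0.21188168 -0.02256939 -0.22278871]
```

```bash
cat >> h.py <<'E'
p=np.load('p.npy')
th=-p[2]/2; ROT=-np.pi*np.array([np.sin(th),np.cos(th),0])
W=lambda x,y,z:S2W(p[:3],[x,y,z])[0]
E
python3 - <<'E'
from h import *
bot.set_gripper(0.0,10)
bot.goto(W(.08,.033,.25),ROT)
d={n:bot.read_camera(n) for n in("side","wrist")}
pickle.dump(d,open('d1.pkl','wb'))
w=d['wrist']; im=w['pixels'].copy()
M=[[-.06,.034,.108],[-.06,-.034,.108],[.06,-.034,.108],[0,0,.113],[-.041,-.038,.113],[.041,-.038,.113]]
print(np.round(proj(w,S2W(p,M)),1).tolist())
cv2.imwrite('pics/w1.png',im);print(bot.current_clock(),bot.current_ee_pos(),W(.08,.033,.25),bot.current_opening())
E
```

```text
[[318.8, 36.3], [246.1, 36.4], [252.4, 163.7], [283.5, 102.8], [241.8, 57.3], [246.5, 145.6]]
4.225 [ 0.63003448 -0.03249644  0.24996633] [ 0.63008297 -0.03334147  0.25      ] 0.005433254347255693
```

View pics/w1.png

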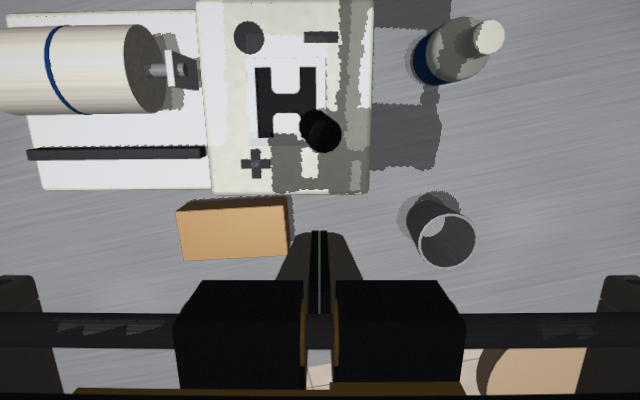

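The wrist view shows the disc at (249,37), the bar at (320,37), the cross at (256,163) and the knob at (320,131). This agrees with the fit to about 3 mm in y and supports the free-z fit, so I'll use that one. Next I lower beyond the knob and push it toward the crossway.

```bash
python3 - <<'E'
import numpy as np; np.save('p.npy',[.5457,-.0459,-.2066])
E
cat >> h.py <<'E'
def sealer(v):
    c,s=np.cos(p[2]),np.sin(p[2]); return np.array([c*v[0]+s*v[1],-s*v[0]+c*v[1],v[2]])
def tcp(): return sealer(np.array(bot.current_ee_pos())-[p[0],p[1],0])
def creep(a,b,step,stop,z=.126,speed=.03):
    """push in straight steps from a to b (sealer xy), stop when force change passes stop"""
    a,b=np.array(a),np.array(b); n=int(np.ceil(np.linalg.norm(b-a)/step)); f0=np.array(bot.current_contact_force())
    for i in range(1,n+1):
        q=a+(b-a)*i/n; bot.line_to(W(*q,z),None,speed)
        f=sealer(np.array(bot.current_contact_force())-f0)
        print(np.round(q*1e3,1),np.round(tcp()*1e3,1),np.round(f,1))
        if np.linalg.norm(f[:2])>stop: return False
    return True
E
python3 - <<'E'
from h import *
bot.line_to(W(.08,.033,.126),ROT,.12)
bot.line_to(W(.062,.033,.126),None,.08)
creep([.062,.033],[.030,.033],.004,6)
print(bot.current_clock())
d=bot.read_camera('side');pickle.dump(d,open('d2.pkl','wb'))
c=cv2.resize(d['pixels'][200:330,230:390],None,fx=5,fy=4.5,interpolation=cv2.INTER_CUBIC);cv2.imwrite('pics/s2.png',c)
for f in(0,.04,.08):
  uv=proj(d,S2W([*p,-.004],[knob(f,.27,-.02),knob(f,.27,0),knob(f,.27,.02)]));print(f,np.round((uv-[230,200])*[5,4.5],0).tolist())
E
```

```text
[58. 33.] [ 58.1  33.  126. ] [-0.4 -0.5 -0.7]
[54. 33.] [ 53.8  33.  125.9] [ 0.   0.2 -1.4]
[50. 33.] [ 50.2  33.  126.3] [0.3 0.1 0.6]
[46. 33.] [ 46.1  33.  126.3] [ 0.8 -1.1  0.3]
[42. 33.] [ 41.7  33.  125.9] [ 0.1  0.4 -0.2]
[38. 33.] [ 37.5  33.  125.8] [-0.2 -0.6  0.8]
[34. 33.] [ 33.6  33.  125.8] [-0.1 -0.5 -0.6]
[30. 33.] [ 29.6  33.  125.9] [-0.1  0.4 -0.2]
8.05
0 [[406.0, 220.0], [404.0, 170.0], [403.0, 118.0]]
0.04 [[419.0, 220.0], [419.0, 169.0], [420.0, 118.0]]
0.08 [[431.0, 220.0], [434.0, 170.0], [438.0, 118.0]]
```

View pics/s2.png

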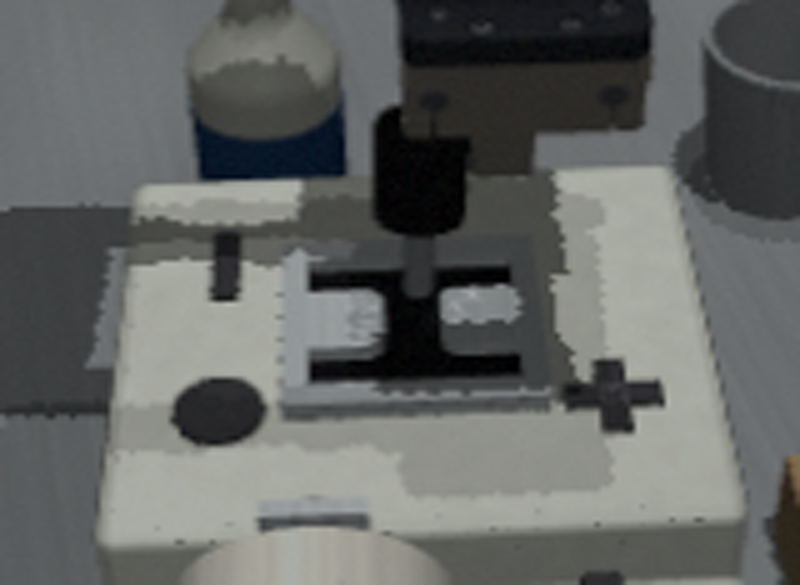

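The knob is at (419,170) in this crop, with the axis near vertical at fore ≈ 0.04, and the shaft is almost centred in the crossway. It needs about 3.5 mm more. I'll also check how high the finger bracket stands above the knob.

Run:
```python
from h import *
d=pickle.load(open('d2.pkl','rb'))
for y in (0,.015,.025):
  for z in (.17,.18,.19,.2,.21): print(y,z,np.round((proj(d,S2W(p,[.067,y,z]))[0]-[230,200])*[5,4.5]).tolist(),end=' ')
  print()
creep([.030,.033],[.0263,.033],.002,6)
bot.line_to(W(.048,.033,.128),None,.1)
bot.line_to(W(.048,.083,.128),None,.1)
bot.line_to(W(.001,.083,.128),None,.1)
d=bot.read_camera('side');pickle.dump(d,open('d3.pkl','wb'))
cv2.imwrite('pics/s3.png',cv2.resize(d['pixels'][200:330,230:390],None,fx=5,fy=4.5,interpolation=cv2.INTER_CUBIC))
print(bot.current_clock(),bot.current_contact_force())
```

```text
0 0.17 [630.0, 181.0] 0 0.18 [631.0, 159.0] 0 0.19 [633.0, 136.0] 0 0.2 [634.0, 113.0] 0 0.21 [636.0, 89.0] 
0.015 0.17 [624.0, 151.0] 0.015 0.18 [626.0, 129.0] 0.015 0.19 [627.0, 106.0] 0.015 0.2 [628.0, 83.0] 0.015 0.21 [630.0, 59.0] 
0.025 0.17 [621.0, 131.0] 0.025 0.18 [622.0, 109.0] 0.025 0.19 [623.0, 87.0] 0.025 0.2 [625.0, 64.0] 0.025 0.21 [626.0, 40.0] 
[28.2 33. ] [ 28.  33. 126.] [0.1 1.  0.9]
[26.3 33. ] [ 26.2  33.  126.1] [0.3 1.8 0.9]
10.2833 [ 0.62996566 -0.32563157  0.05279091]
```

View pics/s3.png

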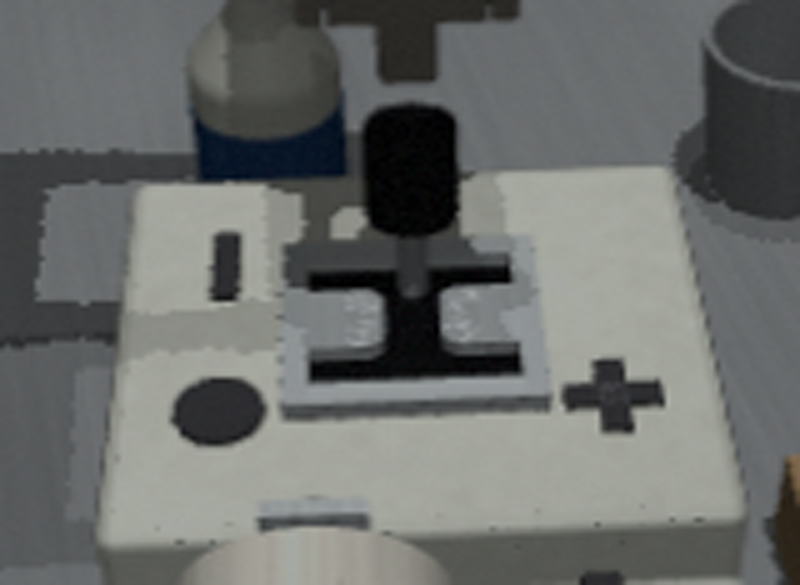

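Run:
```python
from h import *
d=pickle.load(open('d3.pkl','rb'))
print(bot.current_ee_pos(),tcp(),bot.current_opening(),bot.current_tool_rot(),ROT)
for P in ([0,.083,.128],[-.01,.065,.128],[.01,.065,.128],[0,.065,.155],[0,0,.113],[.06,-.034,.108]): print(P,np.round((proj(d,S2W(p,P))[0]-[230,200])*[5,4.5]))
```

```text
[0.56429162 0.03472114 0.12823966] [0.00165816 0.08272042 0.12823966] 0.005767196236328144 [ 3.24526207e-01  3.12396675e+00 -1.87825331e-04] [-0.32394966 -3.12484576 -0.        ]
[0, 0.083, 0.128] [402. 120.]
[-0.01, 0.065, 0.128] [374. 152.]
[0.01, 0.065, 0.128] [433. 150.]
[0, 0.065, 0.155] [401.  96.]
[0, 0, 0.113] [410. 308.]
[0.06, -0.034, 0.108] [610. 385.]
```

The knob is at (411,170), upright, and its shaft at (412,290) is centred in the crossway. The finger end appears at row 80, higher than the TCP projects (row 120), so I'll check that with brightened close-ups.

Run:
```python
from h import *
d3=pickle.load(open('d3.pkl','rb')); s=bot.read_camera('scene'); w=bot.read_camera('wrist'); 
T=np.array(bot.current_ee_pos()); out=[]
for c in (d3,s,w):
    u=proj(c,T)[0]; print(u)
    x0,y0=int(np.clip(u[0]-32,0,575)),int(np.clip(u[1]-40,0,319)); im=c['pixels'].copy()
    im=cv2.convertScaleAbs(im[y0:y0+80,x0:x0+64],alpha=2.2,beta=15); im=cv2.resize(im,(256,320),interpolation=cv2.INTER_CUBIC)
    cv2.drawMarker(im,(int((u[0]-x0+.5)*4),int((u[1]-y0+.5)*4)),(0,0,255),cv2.MARKER_CROSS,12,1); out.append(im)
cv2.imwrite('pics/z.png',np.hstack(out)); print(bot.current_clock())
```

```text
[311.36263264 226.57099603]
[298.77519747 153.98677417]
[318.84554512 230.70242097]
10.3833
```

View pics/z.png

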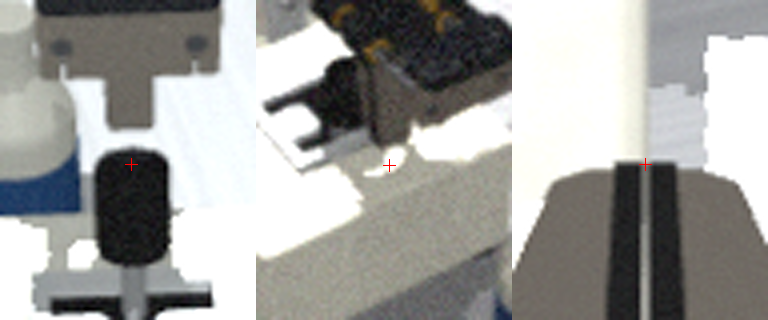

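In the side and scene views the finger end sits about 14 mm above the marked TCP, while the wrist view matches it exactly. The height is uncertain but safe, because force-guarded pushes don't depend on it. I'll push the knob right along the crossway with a force guard on all axes.

```bash
sed -i 's/np.linalg.norm(f\[:2\])/np.linalg.norm(f)/' h.py
python3 - <<'E'
from h import *
ok=creep([.001,.083],[.001,.015],.004,5,z=.130,speed=.04)
if ok: ok=creep([.001,.015],[.001,-.01],.002,5,z=.130,speed=.03)
print(ok,bot.current_clock())
d=bot.read_camera('side');pickle.dump(d,open('d4.pkl','wb'))
cv2.imwrite('pics/s4.png',cv2.resize(d['pixels'][200:330,230:390],None,fx=5,fy=4.5,interpolation=cv2.INTER_CUBIC))
E
```

```text
[ 1. 79.] [  1.4  78.7 130.2] [0.4 0.  0.3]
[ 1. 75.] [  1.   74.8 129.9] [ 1.3  1.  -0. ]
[ 1. 71.] [  1.   70.8 130. ] [ 0.4  0.3 -0.6]
[ 1. 67.] [  1.   66.8 130. ] [0.  0.4 0.1]
[ 1. 63.] [  1.   63.  130.1] [-0.2  0.8  0.2]
[ 1. 59.] [  1.2  59.  130.3] [0.  2.6 1.6]
[ 1. 55.] [  1.2  54.8 130.2] [0.9 1.6 1.5]
[ 1. 51.] [  1.1  50.6 130. ] [0.6 2.4 1.2]
[ 1. 47.] [  0.9  46.7 129.9] [0.1 2.3 1.4]
[ 1. 43.] [  0.9  42.7 129.9] [-0.4  1.6  0.4]
[ 1. 39.] [  0.9  38.7 129.9] [0.3 1.1 1.4]
[ 1. 35.] [  1.   34.7 129.9] [-0.5  1.6  1.1]
[ 1. 31.] [  1.   30.7 129.9] [1.  1.  0.6]
[ 1. 27.] [  1.   26.7 130. ] [0.1 0.9 1.2]
[ 1. 23.] [  1.   22.7 129.9] [0.8 0.8 0.3]
[ 1. 19.] [  1.   18.7 130. ] [-0.   1.1  0.6]
[ 1. 15.] [  1.   14.7 130. ] [ 0.3  0.1 -0.2]
[ 1.  13.1] [  1.  13. 130.] [0.2 1.4 0.9]
[ 1.  11.2] [  1.   11.1 130. ] [-0.2  1.4  0.2]
[1.  9.2] [  1.    9.1 130. ] [0.4 0.9 1.5]
[1.  7.3] [  1.    7.2 129.9] [-0.1  1.2 -0.5]
[1.  5.4] [  1.    5.2 129.9] [-0.3  2.   0.1]
[1.  3.5] [  0.9   3.3 129.9] [-0.4  1.2 -0.6]
[1.  1.5] [  0.9   1.4 129.9] [-0.8  1.4 -0. ]
[ 1.  -0.4] [  0.9  -0.5 129.9] [-0.3  1.5  0.1]
[ 1.  -2.3] [  1.   -2.4 130. ] [ 0.5  1.7 -0.7]
[ 1.  -4.2] [  1.   -4.4 130. ] [-1.2  1.  -0.4]
[ 1.  -6.2] [  1.   -6.3 130. ] [-0.7  2.1  0.3]
[ 1.  -8.1] [  1.   -8.2 130. ] [-1.   1.4 -0.5]
[  1. -10.] [  1.   -9.7 129.9] [-0.8  3.5 -1.5]
True 17.8917
```

View pics/s4.png

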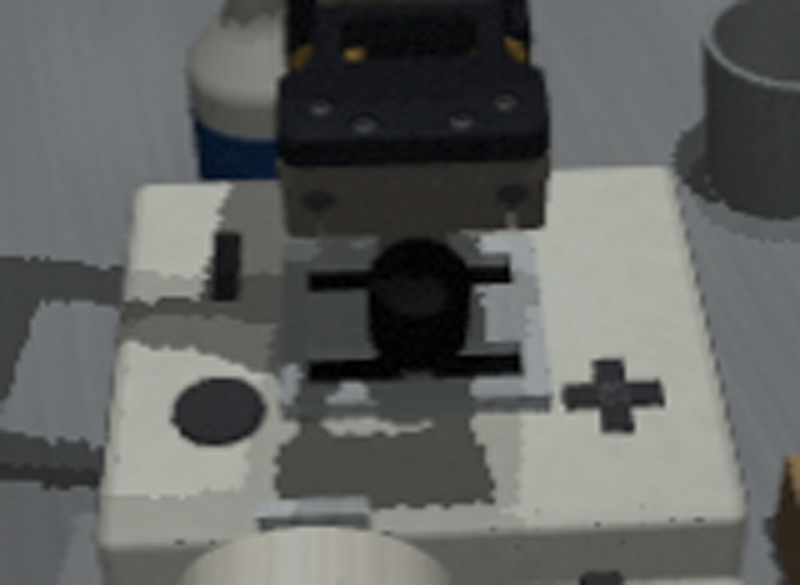

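The knob now stands to the right, with its top face at (415,295) and the shaft just under the right slot's row at (420,365). The last step's 3.5 N suggests it reached the stop, so I'll confirm with 1 mm steps. Then I go around to its near side and push it away.

Run:
```python
from h import *
d=pickle.load(open('d4.pkl','rb'))
for s in (-.2,-.24,-.27): print(s,np.round((proj(d,S2W([*p,-.004],[knob(0.01,s,-.02),knob(0.01,s,.02)]))-[230,200])*[5,4.5]).tolist())
bot.hold(.2); f=[sealer(np.array(bot.current_contact_force())) for _ in range(3)]; print(np.round(f,1))
creep([.001,-.010],[.001,-.013],.001,3.5,z=.130,speed=.03)
print(bot.current_clock())
```

```text
-0.2 [[414.0, 315.0], [413.0, 249.0]]
-0.24 [[414.0, 326.0], [414.0, 264.0]]
-0.27 [[414.0, 334.0], [414.0, 276.0]]
[[ 0.8  3.4 -1.3]
 [ 0.8  3.4 -1.3]
 [ 0.8  3.4 -1.3]]
[  1. -11.] [  0.9 -10.5 129.8] [-0.1  1.5 -0.1]
[  1. -12.] [  0.9 -11.  129.8] [ 0.7  3.6 -0.7]
18.6417
```

Run:
```python
from h import *
for q in ([.001,.022],[-.047,.022],[-.047,-.033]): bot.line_to(W(*q,.131),None,.1)
bot.hold(.1); print(np.round(bot.current_contact_force(),1))
ok=creep([-.047,-.033],[.003,-.033],.005,5,z=.130,speed=.04)
if ok: ok=creep([.003,-.033],[.022,-.033],.0015,4.5,z=.130,speed=.03)
print(ok,bot.current_clock())
```

```text
[ 0.4 -0.   0.3]
[-42. -33.] [-41.8 -32.7 129.9] [ 0.1  0.1 -0. ]
[-37. -33.] [-36.8 -33.  130. ] [-1.  -0.4  0. ]
[-32. -33.] [-31.8 -33.1 130. ] [-0.6 -0.3 -0.8]
[-27. -33.] [-26.8 -33.  130. ] [-0.9 -0.6 -1.1]
[-22. -33.] [-21.8 -33.  130. ] [-1.3 -1.2 -1.4]
[-17. -33.] [-16.7 -33.  130. ] [-0.9 -0.  -0.1]
[-12. -33.] [-11.6 -33.  130. ] [ 0.2  0.8 -0.2]
[ -7. -33.] [ -6.7 -33.  130. ] [-0.6  0.2  1. ]
[ -2. -33.] [ -1.7 -33.  129.9] [-0.7  0.9 -1.1]
[  3. -33.] [  3.3 -33.  129.9] [ 0.4  0.6 -0.3]
[  4.5 -33. ] [  4.4 -33.  129.9] [-1.8  0.2 -1.1]
[  5.9 -33. ] [  5.9 -33.  129.9] [-3.  -0.7 -0.5]
[  7.4 -33. ] [  7.5 -33.  130. ] [-2.3 -0.4 -0.4]
[  8.8 -33. ] [  9. -33. 130.] [-2.4 -1.3 -1. ]
[ 10.3 -33. ] [ 10.5 -33.  130. ] [-3.2 -0.6 -1.3]
[ 11.8 -33. ] [ 11.9 -33.  130. ] [-1.7 -0.4 -0.2]
[ 13.2 -33. ] [ 13.4 -33.  130. ] [-1.6 -0.2 -1. ]
[ 14.7 -33. ] [ 14.8 -33.  130. ] [-2.1  0.3 -0.3]
[ 16.2 -33. ] [ 15.5 -33.  129.8] [-5.  -0.9  0.1]
False 25.5667
```

The force rise and position lag indicate the end stop. I'll make one small confirming push, then back off and look.

Run:
```python
from h import *
creep([.0162,-.033],[.0175,-.033],.0013,8,z=.130,speed=.02)
bot.hold(.2); print(tcp())
bot.line_to(W(-.05,-.033,.131),None,.1)
bot.line_to(W(-.06,-.02,.26),None,.15)
bot.line_to(W(-.06,.1,.28),None,.2)
d=bot.read_camera('side');pickle.dump(d,open('d5.pkl','wb'))
cv2.imwrite('pics/s5.png',cv2.resize(d['pixels'][180:310,230:430],None,fx=4,fy=4,interpolation=cv2.INTER_CUBIC))
for f in(.26,.29,.32):print(f,np.round((proj(d,S2W([*p,-.004],[knob(f,-.27,-.02),knob(f,-.27,0),knob(f,-.27,.02)]))-[230,180])*4).tolist())
print(bot.current_clock())
```

```text
[ 16.8 -33. ] [ 15.8 -33.  129.7] [-2.  -0.4  1.3]
[ 17.5 -33. ] [ 15.9 -33.  129.6] [-4.   0.1  2.1]
[ 0.01590939 -0.03295422  0.1295951 ]
0.26 [[396.0, 380.0], [411.0, 356.0], [426.0, 331.0]]
0.29 [[404.0, 381.0], [420.0, 358.0], [437.0, 332.0]]
0.32 [[411.0, 383.0], [429.0, 359.0], [448.0, 334.0]]
28.9167
```

View pics/s5.png

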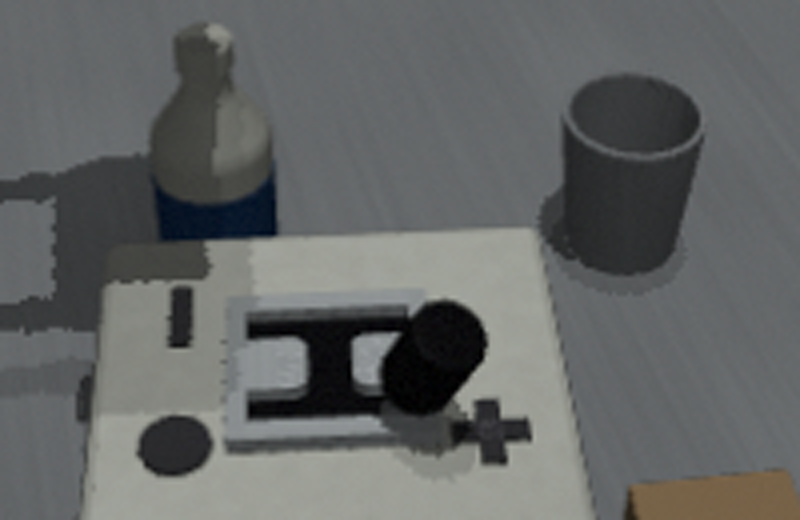

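The knob axis runs from (415,383) to (450,332), which matches the prediction for fore = 0.32. The lever is fully home in the far right slot beside the cross at (490,430). The bottle and beaker are where they were, and the visible corner of the box is too.

```bash
python3 -c "
from workcell import bot
print(bot.job_done())"
```

```text
the job is handed in; nothing more can be done
None
```

The lever is fully home in the cross-marked far right slot, the arm is clear of everything, and the job was handed in at about 29 s; no verdict came back.

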